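Hang the dollhouse front on its pintles

TASK

Take the dollhouse's loose front leaf out of its stand and hang it on the house's two hinge pintles, gently and with the leaf standing wide open, so that both sockets are fully home. Then swing the leaf shut against the house front and let go. The hinge strip's exact place must be found by touch: never force the leaf, and leave the other toys where they are.

Things in the scene. Friction and masses are not known exactly. Their poses are not given: they have to be found in the camera images.
- house: Tin dollhouse fixed to the counter: 160 mm deep (x), 220 wide (y), walls 165 tall, green flap roof to 252, chimney to 273. Origin: centre of its underside; z up; its front, plane x = -80, faces own -x. Near the +y end of the front an upright steel hinge strip, 22 wide, has two arms (10 wide, 7 thick), each with an upright steel pintle at its end.
- hinge_mid (a point): Fixed mark on the house at own (-102, 83, 35) mm: MIDDLE of the range where the lower pintle's foot (its arm's top) can be. The strip is clamped up to 13 mm from here to either side along house y; where is not measured: find it by touch. Upper foot 75 mm above. Pintles: 7.5 mm thick, 16 tall, last 3 tapering to 4.4; axis 17 mm off the strip. The strip holds against pushes under 30 N.
- leaf: Loose front leaf, about 0.18 kg: tin panel 8 mm thick (x), 135 tall, from y = -10 to -170. Origin: on its sockets' axis, level with the panel's lower edge; outer face to own -x. Home: origin 15 mm above the house's underside. Shut: axes parallel to the house's. Wide open: turned -90 degrees about z from that, so it runs from the hinge to house -x. It shuts by turning +90 degrees.
- socket_low (a point): Lower end of the leaf's lower hinge socket, on its axis, 20 mm above the leaf's origin. Socket: upright open tube, outside 16 mm, bore 10 mm, 20 tall. Home, this end rests on the lower arm, at hinge_mid's height. The leaf must come over the pintles from the side, raised 17 to 45 mm above home (higher, the lower socket meets the upper arm), then go straight down.
- socket_high (a point): Lower end of the leaf's upper hinge socket, 75 mm above socket_low, same tube and same axis. On the pintles the leaf turns easily, stays where it is left, and its free edge sags some 6 mm from the play in the sockets.
- grip (a point): Centre of the leaf's wooden grip block on the panel's top edge, at leaf own (0, -90, 150) mm: 40 mm long in leaf y, 12 thick in leaf x, 30 tall.
- lath (a point): Centre of the front face of a wooden lath on the house front, 45 mm wide, 135 tall, standing 16.5 mm out of the front at the end away from the hinge: the leaf's inner face shuts against it (1.5 mm gap).
- stand: Fixed dark wood display stand holding the leaf upright at the start: base 200 x 90 x 8 mm, origin at the centre of its underside; two rails along own x, 10 mm apart, 38 tall, hold the panel's lower 38 mm. The leaf's lower edge rests 8 mm above the counter; lift straight up over 40 mm to clear.
- ball_center (a point): Centre of a red wooden ball, 50 mm across, resting on a small fixed wooden ring; not to be disturbed.
- cup: a white ceramic cup, 76 mm across, 85 mm tall, standing loose on the counter; origin at the centre of its underside; not to be disturbed.
- engine: a steel tin train engine, 130 mm long, 55 mm wide, 82 mm tall, standing loose on the counter; origin at the centre of its underside; not to be disturbed.
- key: a brass winding key lying flat, about 65 mm long, 10 mm thick, loose on the counter; origin near its middle on its underside; not to be disturbed.
- jar: a glass jar with a lid, 70 mm across, 100 mm tall, standing loose on the counter; origin at the centre of its underside; not to be disturbed.
- top: a wooden spinning top, 52 mm across, 50 mm tall, standing loose on the counter; origin at the centre of its underside; not to be disturbed.

How it is judged:
On the way:
1. The leaf is hung: both sockets fully home on the pintles bearing on the house, while the leaf stands open (more than 50 degrees from shut) (x of leaf in the frame of house between -0.107 and -0.097 m and y of leaf in the frame of house between 0.066 and 0.1 m and z of leaf in the frame of house between 0.012 and 0.018 m and angle between leaf's own z axis and vertical below 0.07 rad and angle between the x axis of leaf and the x axis of house, either way round above 0.87 rad and contact force between leaf and house above 0.3 N), for 0.2 s.
At the end, for the whole second after the job is handed in: The leaf hangs on both pintles, fully home (height within 3 mm of home, socket axis in the strip's range, upright within 4 degrees), shut against the house front within 7 degrees, at rest and released (x of leaf in the frame of house between -0.107 and -0.097 m and y of leaf in the frame of house between 0.066 and 0.1 m and z of leaf in the frame of house between 0.012 and 0.018 m and angle between leaf's own z axis and vertical below 0.07 rad and angle between the x axis of leaf and the x axis of house, either way round below 0.12 rad and linear speed of leaf below 0.02 m/s and angular speed of leaf below 0.1 rad/s); the robot touches nothing.
It fails at once if The leaf presses or strikes the house or its pintles with more than 35 N (contact force between leaf and house above 35 N).
It fails at once if A bystander toy is moved more than 20 mm (distance of any of cup, engine, key, jar, top, ball_center from where it was at the start of the episode above 0.02 m).
It also fails if it takes over 54 s, if anything falls off the work surface, if the arm or the gripper's body presses on something with over 40 N, if the wrist force passes 120 N, or if a joint passes its speed limit or range.

ROBOT

A 6-joint arm with a two-finger parallel gripper is mounted at the origin on the work surface. World frame = base frame: x ahead of the robot, y to its left, z up, the work surface at z = 0. Lengths are in m, angles in rad, forces in N, time in s.
With the tool pointing down it reaches from about 0.275 to 0.875 m from the base axis. Payload 12.5 kg.
Tool frame: the origin (TCP) lies on the centre line of the jaws, within the pads' length; the fingertips stand r.finger_overhang ahead of it and the grasp point (between the pads) lies 3 mm ahead of it (r.finger_overhang is the distance from the TCP to the fingertips, in m); z points along the fingers, y is the direction in which the jaws open and shut (so a half turn about z gives the same grasp; the last joint's range is limited). The gripper opens to 85 mm and grips with 20 to 120 N. Pads are 22 mm wide; open, the fingers measure 114 mm over their backs; the gripper's body (76 mm by 85 mm) begins 54 mm behind the grasp point. The pads swing forward as they close: fully open they stand 13 mm farther back than shut.
Start: joints at [1.071, 0.351, 1.652, -0, 1.139, -0.085], TCP at [0.222, 0.503, 0.253] pointing down, gripper open.
Joint ranges: [-2.75, 2.75], [-0.79, 2.1], [0.01, 2.65], [-1.57, 4.71], [0.07, 3.14], [-2.87, 2.87]. Speed limits (rad/s): [2.22, 2.22, 2.79, 3.14, 3.14, 3.14].

INTERFACE

Orientations are given as a unit quaternion [x, y, z, w].
In Python, from cell import r, optics gives the robot as it stands. The module is installed in compiled form; this text tells all that it offers. Calls block until the motion is done:
- r.move_to(position, orientation): joint-space move of the TCP to a pose.
- r.move_linear(position, rot=None, vel=0.15): straight line of the TCP; rot=None keeps the orientation; vel is the mean speed in m/s.
- r.set_joints(angles): joint-space move.
- r.set_gripper(opening, squeeze=None): opening from 0.0 (shut) to 1.0 (fully open); squeeze is the grip in N (None keeps the last); returns when the fingers have stopped.
- r.sleep(seconds).
- r.inverse_kinematics(position, orientation): joint angles nearest the present ones, or None.
- optics.get_image(name): name is "scene" or "top"; returns a dict with "pixels" (480x640x3 uint8, red, green, blue), "depth" (480x640 float32, m along the optical axis (not along the pixel's ray), 0 where there is no reading), "fx", "fy", "cx", "cy" (pixels), "camera_from_world" (4x4, takes a point from world to camera coordinates). Camera axes: x right, y down, z forward; pixel columns grow to the right and rows downward; lengths in m; the calibration is good to about 2 mm. A picture is of the moment at which its call begins.
A pose or a line that the arm cannot do raises r.PlanningError and nothing moves.
- r.hand_in(): hands the job in, once; it reports no verdict.
Readings, each from a call of its own:
- r.current_t(): time.
- r.current_q(): joint angles.
- r.current_qvel(): joint speeds.
- r.current_effort(): joint torques, N m.
- r.current_tool_pos(): TCP position.
- r.current_ee_rot(): TCP orientation.
- r.current_contact_force(): force on the tool from outside, world axes, zero at the start.
- r.current_torque(): the same for the moment, N m.
- r.current_opening(): opening from 0.0 (shut) to 1.0 (fully open).
Only numpy, scipy, OpenCV 4.12 (cv2) and the standard library are available. Lean on these libraries where they do the work, as an engineer would, in place of code of your own. Each camera call takes 0.05 s, during which the arm holds its last target.

## Working session

There is one attempt and no reset: what is moved stays moved. The work goes in short steps, each a Python script; the robot and the scene stay as the last script left them, time stands still between calls to the robot, and variables do not carry over. Pictures are saved under pics/ and viewed, and the job is handed in when it is done.

```bash
mkdir -p pics; ls; cat > h.py <<'E'
import numpy as np, cv2
from cell import r, optics
from scipy.spatial.transform import Rotation as R
def cam(n):
    im=optics.get_image(n); return im
def save(im,name): cv2.imwrite('pics/'+name,cv2.cvtColor(im['pixels'],cv2.COLOR_RGB2BGR))
def cloud(im):
    d=im['depth'].astype(float); v,u=np.mgrid[0:480,0:640]
    P=np.stack([(u-im['cx'])/im['fx']*d,(v-im['cy'])/im['fy']*d,d],-1)
    T=np.linalg.inv(im['camera_from_world'])
    W=P@T[:3,:3].T+T[:3,3]; W[d==0]=np.nan
    return W
E
python3 - <<'E'
from h import *
for n in ['scene','top']:
    im=cam(n); save(im,n+'0.png'); np.savez('/tmp/'+n+'.npz',**im)
    print(n,im['fx'],im['cx'],im['cy'],np.round(im['camera_from_world'],3).tolist())
print(r.current_t(),r.finger_overhang,r.current_ee_rot(),r.current_contact_force())
E
```

```text
pics
scene 474.93640081525473 320.25593103087857 239.80189284096704 [[-0.129, 0.992, -0.0, 0.123], [0.646, 0.084, -0.758, -0.278], [-0.752, -0.098, -0.652, 1.519], [0.0, 0.0, 0.0, 1.0]]
top 482.83263158786747 315.9514230216451 239.77148809946635 [[-0.009, -1.0, 0.012, -0.054], [-0.998, 0.008, -0.056, 0.566], [0.056, -0.013, -0.998, 1.01], [0.0, 0.0, 0.0, 1.0]]
0.1 0.022 [ 2.05931309e-01  9.78566314e-01 -4.92977607e-04 -1.45800726e-04] [-0.93512578 -0.26936629  0.17439286]
```

View pics/scene0.png

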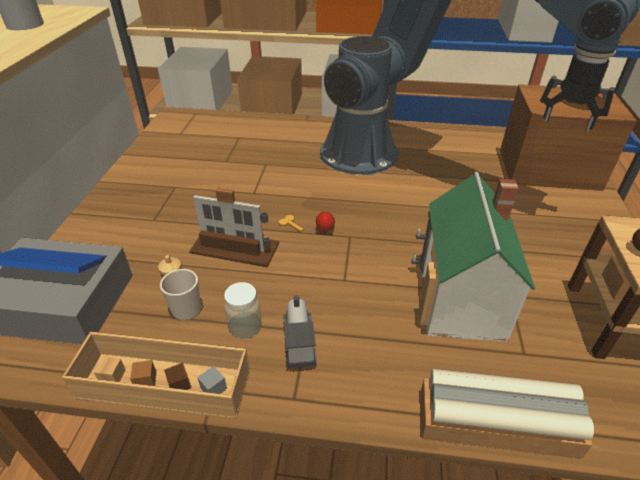

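View pics/top0.png

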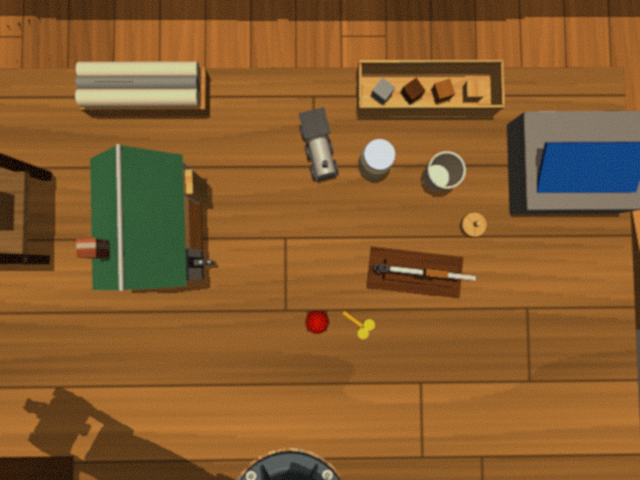

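```bash
python3 - <<'E'
import numpy as np,cv2
s=np.load('/tmp/scene.npz');t=np.load('/tmp/top.npz')
def crop(p,x0,x1,y0,y1,k): return cv2.resize(cv2.cvtColor(p[y0:y1,x0:x1],cv2.COLOR_RGB2BGR),None,fx=k,fy=k,interpolation=cv2.INTER_CUBIC)
a=crop(t['pixels'],80,240,140,300,3);b=crop(t['pixels'],360,490,230,310,3)
c=crop(s['pixels'],400,540,170,340,3);d=crop(s['pixels'],180,290,180,270,3)
cv2.imwrite('pics/c1.png',np.hstack([a,cv2.copyMakeBorder(d,0,480-270,0,0,cv2.BORDER_CONSTANT)])[:, :800])
cv2.imwrite('pics/c2.png',np.hstack([c[:480],cv2.copyMakeBorder(b,0,480-240,0,0,cv2.BORDER_CONSTANT)])[:, :800])
E
```

```text
(no output)
```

View pics/c1.png

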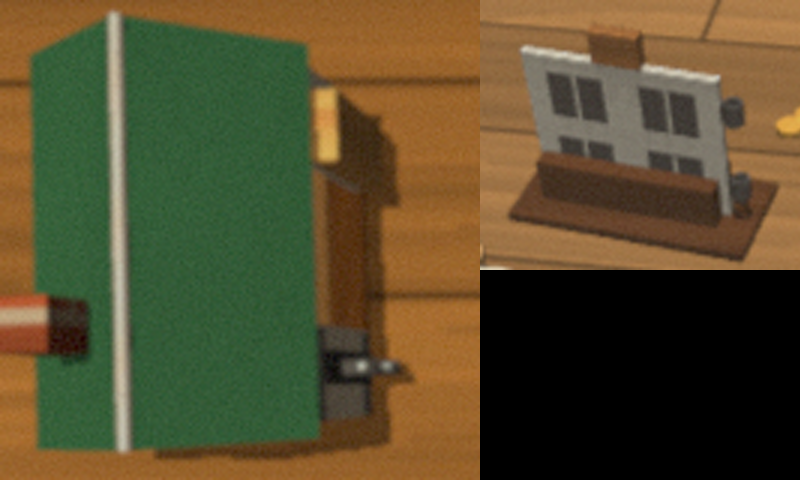

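View pics/c2.png

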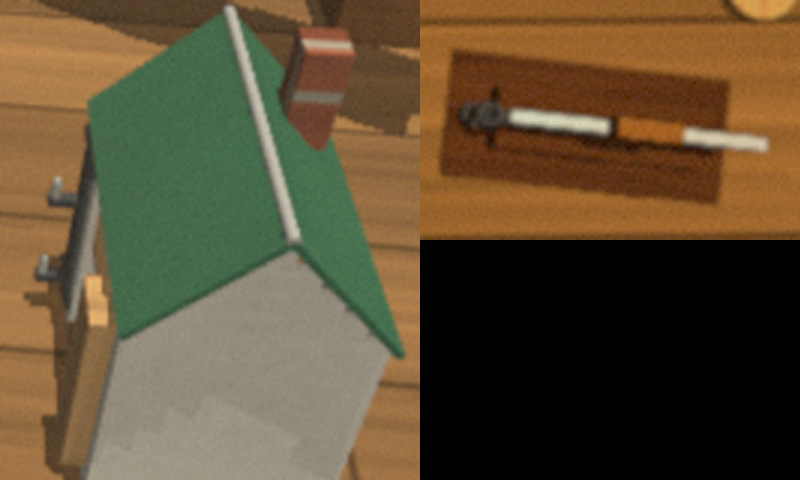

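```bash
cat > m.py <<'E'
import numpy as np,cv2
from h import cloud
s=np.load('/tmp/scene.npz');t=np.load('/tmp/top.npz')
def mm(a): return np.round(np.asarray(a)*1000,1).tolist()
for n,im in (('scene',s),('top',t)):
    W=cloud(im); hsv=cv2.cvtColor(im['pixels'],cv2.COLOR_RGB2HSV)
    p=im['pixels'].astype(int)
    tab=W[np.abs(W[...,2])<0.01]; print(n,'table z med',mm(np.median(tab[:,2])))
    g=(hsv[...,0]>50)&(hsv[...,0]<85)&(hsv[...,1]>90)&(W[...,2]>.1)&(W[...,1]>.1)
    pts=W[g]; rect=cv2.minAreaRect((pts[:,:2]*1000).astype(np.float32)); print(' roof',np.round(rect[0],1),np.round(rect[1],1),rect[2],mm(pts[:,2].min()),mm(pts[:,2].max()))
    # house end wall +x-ish (scene): 
    # grip block: brown-orange above z .14 near stand
    m=(W[...,2]>.125)&(W[...,2]<.2)&(W[...,1]<0)&(W[...,1]>-.45)&(W[...,0]>.25)&(W[...,0]<.6)
    q=W[m]; 
    if len(q):
        print(' leaf top pts',len(q),mm(q.min(0)),mm(q.max(0)))
        gz=q[q[:,2]>.152]; print(' grip',len(gz),mm(gz.min(0)),mm(gz.max(0)),mm(np.median(gz,0)), cv2.minAreaRect((gz[:,:2]*1000).astype(np.float32)))
        l=q; v=cv2.fitLine((l[:,:2]*1000).astype(np.float32),cv2.DIST_HUBER,0,.01,.01).ravel(); print(' line',v,np.degrees(np.arctan2(v[1],v[0])))
E
python3 m.py
```

```text
scene table z med -0.1
 roof [597.4 261.5] [238.4 160.9] 2.510422468185425 165.6 246.2
 leaf top pts 754 [481.1, -355.1, 125.0] [511.2, -184.5, 174.8]
 grip 193 [485.7, -296.6, 152.1] [506.8, -255.1, 174.8] [500.5, -273.4, 166.0] ((497.475341796875, -275.7265625), (41.22111892700195, 17.52498435974121), 80.85489654541016)
 line [ 1.2522940e-01  9.9212784e-01  4.9979138e+02 -2.7475372e+02] 82.80599
top table z med -0.6
 roof [593.3 265.1] [237.1 164.2] 2.229016065597534 150.3 247.8
 leaf top pts 455 [483.4, -351.3, 125.1] [511.0, -178.0, 175.6]
 grip 167 [488.3, -292.3, 152.1] [503.0, -252.4, 175.6] [495.8, -270.7, 171.8] ((495.9085998535156, -272.393798828125), (39.982582092285156, 11.848156929016113), 82.96707153320312)
 line [ 1.2117238e-01  9.9263149e-01  4.9615601e+02 -2.6891861e+02] 83.04023
```

```bash
cat >> h.py <<'E'
def ray(im,u,v,z):
    T=np.linalg.inv(im['camera_from_world']); d=T[:3,:3]@np.array([(u-im['cx'])/im['fx'],(v-im['cy'])/im['fy'],1]); c=T[:3,3]
    return c+d*(z-c[2])/d[2]
def proj(im,p):
    q=im['camera_from_world'][:3,:3]@p+im['camera_from_world'][:3,3]; return np.array([im['fx']*q[0]/q[2]+im['cx'],im['fy']*q[1]/q[2]+im['cy']])
E
python3 - <<'E'
from h import *
s=np.load('/tmp/scene.npz');t=np.load('/tmp/top.npz')
for n,im in(('scene',s),('top',t)):
    W=cloud(im)
    print(n)
    for nm,uv,z in (('up',{'scene':(419,231.7),'top':(200.7,262.3)},.126),('lo',{'scene':(414,256.7),'top':(209.3,262.3)},.051)):
        u,v=uv[n]; print(nm,np.round(ray(im,u,v,z)*1000,1), np.round(W[int(round(v)),int(round(u))]*1000,1))
    m=(W[...,1]>.12)&(W[...,1]<.175)&(W[...,0]>.45)&(W[...,0]<.6)&(W[...,2]>.02)&(W[...,2]<.14)
    q=W[m]*1000; o=np.argsort(-q[:,2]); vv,uu=np.nonzero(m)
    hv=q[(q[:,1]<168)]; 
    for lo,hi in((112,130),(100,112),(37,55),(25,37)):
        k=(q[:,2]>lo)&(q[:,2]<hi)&(q[:,1]<165); print(lo,hi,k.sum(),np.round(q[k].mean(0),1) if k.any() else '',np.round(q[k].min(0),1) if k.any() else '',np.round(q[k].max(0),1)if k.any() else '')
    # lath: yellowish in front
    hsv=cv2.cvtColor(im['pixels'],cv2.COLOR_RGB2HSV)
    m=(W[...,1]>.1)&(W[...,1]<.2)&(W[...,0]>.6)&(W[...,0]<.75)&(W[...,2]>.03)
    q=W[m]*1000; print('lath',len(q),np.round(np.percentile(q,[2,50,98],axis=0),1).tolist())
for n,im,a,b,c,d in(('top',t,185,220,250,285),('scene',s,405,435,222,300)):
    p=im['pixels'][c:d,a:b]; cv2.imwrite(f'pics/z_{n}.png',cv2.cvtColor(cv2.resize(p,None,fx=12 if n=='top' else 7,fy=12 if n=='top' else 7,interpolation=0),cv2.COLOR_RGB2BGR))
E
```

```text
scene
up [531.  159.2 126. ] [523.9 160.2 119.4]
lo [529.2 158.1  51. ] [525.3 158.7  46.6]
112 130 20 [523.4 159.4 120.4] [521.5 155.8 113. ] [527.9 162.8 127.4]
100 112 24 [523.9 159.4 107.8] [517.3 155.1 101.3] [527.5 164.6 111.5]
37 55 22 [523.4 159.4  44.5] [519.1 155.4  37.1] [527.  164.5  51.3]
25 37 17 [524.6 159.6  32.5] [516.3 155.7  26.8] [528.1 165.   36.8]
lath 1611 [[609.2, 169.8, 35.0], [691.0, 186.4, 135.5], [713.9, 199.4, 181.9]]
top
up [519.1 160.8 126. ] [519.7 160.6 124.2]
lo [519.7 160.2  51. ] [520.3 160.6  52.1]
112 130 17 [520.8 161.5 121.4] [517.8 158.8 112. ] [523.5 164.6 125.6]
100 112 10 [522.7 159.8 109.4] [517.9 158.  107.5] [525.6 164.  110.6]
37 55 13 [521.  161.5  48.3] [518.3 159.1  38.9] [524.5 164.9  53.1]
25 37 12 [520.2 160.1  33.5] [516.4 158.   32. ] [524.7 164.5  35.8]
lath 1388 [[603.2, 172.8, 40.3], [660.4, 188.0, 151.3], [710.6, 199.4, 180.2]]
```

View pics/z_top.png

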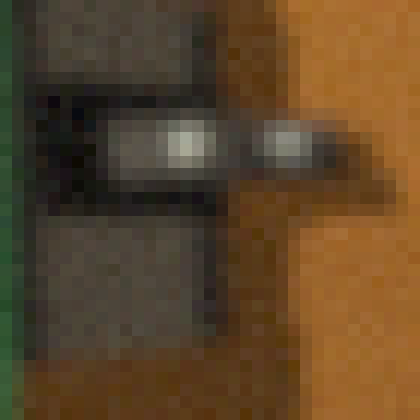

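View pics/z_scene.png

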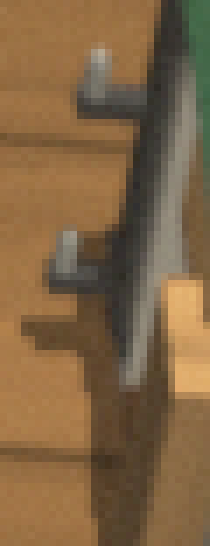

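```bash
cat >> h.py <<'E'
def ori(yaw,flip=False):
    # tool z down, tool y along leaf x (cos,sin)
    y=np.array([np.cos(yaw),np.sin(yaw),0])*(-1 if flip else 1); z=np.array([0,0,-1.]); x=np.cross(y,z)
    return R.from_matrix(np.stack([x,y,z],1)).as_quat()
def st(tag=''):
    print(tag,'t',round(r.current_t(),2),'p',np.round(np.array(r.current_tool_pos())*1000,2),'F',np.round(r.current_contact_force(),2),'op',round(r.current_opening(),3))
E
python3 - <<'E'
from h import *
y=-7.05*np.pi/180
for f in (0,1):
    for yy,p in ((y,[.4965,-.274,.25]),(np.radians(2.3),[.524,.07,.25]),(np.radians(92),[.61,.16,.25])):
        print(f,np.round(r.inverse_kinematics(p,ori(yy,f)),2))
q=ori(y,1) 
E
```

```text
0 [-0.59  0.39  1.61 -0.    1.15 -0.46]
0 [ 0.04  0.32  1.71 -0.    1.12  0.  ]
0 [ 0.18  0.5   1.43 -0.    1.21 -1.42]
1 [-0.59  0.39  1.61 -0.    1.15  2.68]Traceback (most recent call last):
  File "<stdin>", line 5, in <module>
    return _wrapfunc(a, 'round', decimals=decimals, out=out)
    return _wrapit(obj, method, *args, **kwds)
    result = getattr(arr, method)(*args, **kwds)
TypeError: unsupported operand type(s) for *: 'NoneType' and 'float'
```

```bash
python3 - <<'E'
from h import *
y=np.radians(-7.05)
r.move_linear([.222,.503,.40],vel=.3)
r.move_to([.4965,-.274,.28],ori(y)); st()
print(r.current_contact_force())
r.set_gripper(.45)
r.move_linear([.4965,-.274,.200],vel=.2); st()
im=cam('top'); save(im,'g1.png'); im=cam('scene'); save(im,'g1s.png')
im=cv2.imread('pics/g1s.png')[170:270,170:300]; b=cv2.imread('pics/g1.png')[220:320,360:490]
cv2.imwrite('pics/g1c.png',cv2.resize(np.hstack([im,b]),None,fx=3,fy=3))
E
```

```text
t 3.67 p [ 496.82 -273.44  280.08] F [ 0.51 -0.22 -0.63] op 0.998
[ 0.5081799  -0.21872417 -0.62904958]
 t 4.74 p [ 496.86 -274.24  200.81] F [-0.19  0.28  0.86] op 0.449
```

View pics/g1c.png

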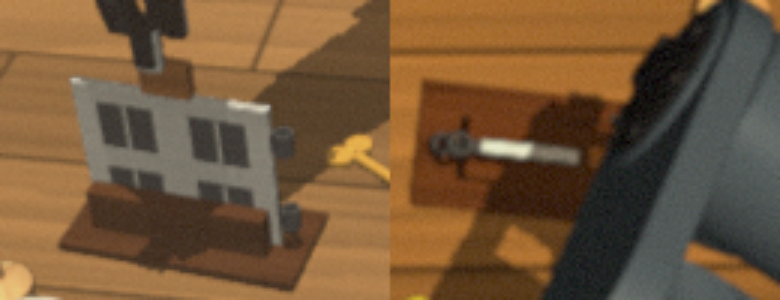

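```bash
python3 - <<'E'
from h import *
r.move_linear([.4965,-.274,.166],vel=.1); st()
r.set_gripper(.2); st()
r.set_gripper(0,squeeze=40); st('closed')
im=cam('scene'); save(im,'g2s.png')
im=cv2.imread('pics/g2s.png')[150:270,170:300]
cv2.imwrite('pics/g2c.png',cv2.resize(im,None,fx=5,fy=5))
E
```

```text
t 5.33 p [ 496.71 -274.12  166.46] F [ 0.18 -1.35  0.07] op 0.447
 t 5.67 p [ 496.62 -274.09  166.4 ] F [ 0.07 -0.38  0.45] op 0.201
closed t 5.89 p [ 496.67 -274.15  166.35] F [-0.28 -0.04  3.88] op 0.132
```

View pics/g2c.png

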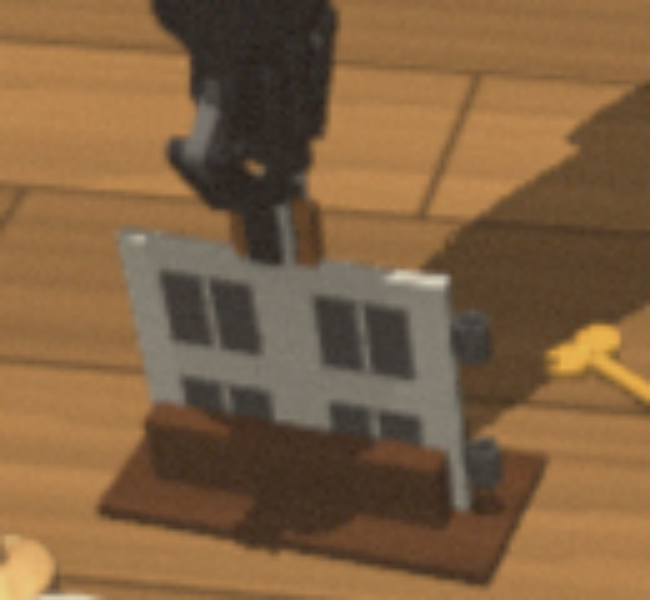

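```bash
python3 - <<'E'
from h import *
r.move_linear([.4965,-.274,.2135],vel=.1); st('lifted')
r.move_linear([.505,-.20,.2135],ori(np.radians(-5)),vel=.2)
r.move_linear([.5255,.030,.2135],ori(np.radians(2.3)),vel=.2); r.sleep(.2); st()
for n in('top','scene'):
    im=cam(n); save(im,'s1'+n+'.png'); np.savez('/tmp/s1'+n+'.npz',**im)
b=cv2.imread('pics/s1top.png')[200:320,180:340]; a=cv2.imread('pics/s1scene.png')[150:320,320:480]
cv2.imwrite('pics/s1c.png',np.hstack([cv2.resize(a,(480,510)),cv2.resize(b,(320,240)).repeat(1,0) if 0 else cv2.copyMakeBorder(cv2.resize(b,(320,240)),0,270,0,0,0)]))
E
```

```text
lifted t 6.57 p [ 496.22 -273.8   212.96] F [ 0.66 -0.44 -2.03] op 0.134
 t 8.6 p [525.51  29.39 213.52] F [ 0.75 -0.76 -0.93] op 0.13
```

View pics/s1c.png

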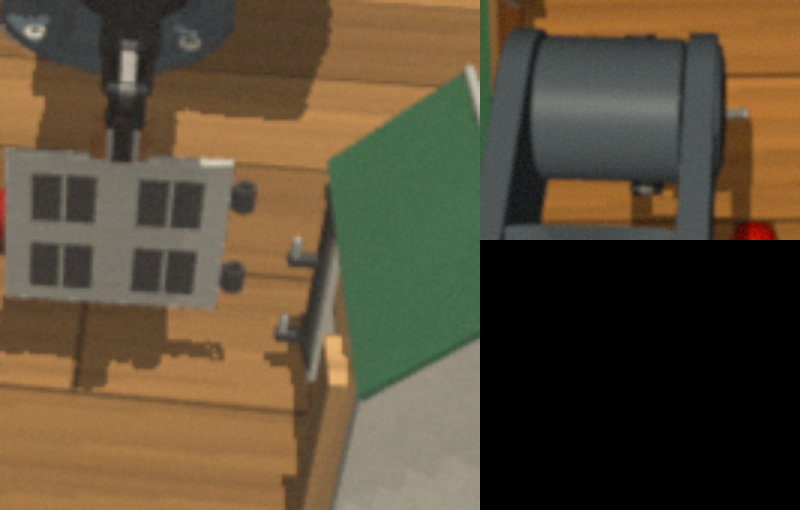

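View pics/s1top.png

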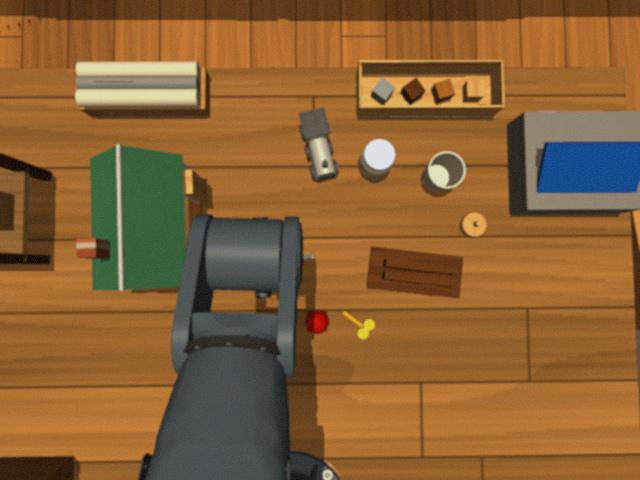

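```bash
python3 - <<'E'
from h import *
im=np.load('/tmp/s1scene.npz'); W=cloud(im)*1000
p=im['pixels']
c=p[200:250,385:450]; cv2.imwrite('pics/s1z.png',cv2.cvtColor(cv2.resize(p[195:275,385:435],None,fx=10,fy=7,interpolation=0) if 0 else cv2.resize(p[200:275,385:435],None,fx=8,fy=8,interpolation=0),cv2.COLOR_RGB2BGR))
m=(W[...,1]>108)&(W[...,1]<142)&(W[...,0]>480)&(W[...,0]<570)&(W[...,2]>60)
q=W[m]; print(len(q))
for lo,hi in((70,98),(145,175)):
    k=q[(q[:,2]>lo)&(q[:,2]<hi)&(q[:,1]>110)]; print(np.round(k.min(0),1),np.round(k.max(0),1),np.round(np.median(k,0),1))
m=(W[...,1]>144)&(W[...,1]<167)&(W[...,0]>480)&(W[...,0]<570)&(W[...,2]>20)&(W[...,2]<140)
q=W[m]
for lo,hi in((111,130),(36,55)):
    k=q[(q[:,2]>lo)&(q[:,2]<hi)]; print(len(k),np.round(k.min(0),1),np.round(k.max(0),1),np.round(np.median(k,0),1))
# expected projections
ex=np.array([-np.sin(np.radians(2.3)),np.cos(np.radians(2.3))])
tp=np.array([.5255,.0294])+.09*ex; print('exp socket axis',tp*1000)
for z in(75,95,150,170): print(z,proj(im,np.array([tp[0],tp[1],z/1000])))
for z in(35,51,110,126): print(z,proj(im,np.array([.5205,.160,z/1000])))
E
```

```text
159
[514.5 110.3  74.9] [531.3 125.   96.9] [526.6 117.7  89.5]
[514.4 110.1 151.5] [532.8 124.9 171.2] [527.3 117.5 164.8]
25 [519.  154.9 111. ] [528.2 162.7 126.7] [523.6 159.  117.9]
20 [519.8 156.3  37.2] [526.2 163.5  52.5] [523.9 158.8  44.7]
exp socket axis [521.88813867 119.32749556]
75 [397.85835518 245.13940392]
95 [398.81788169 238.36536463]
150 [401.58338064 218.84157001]
170 [402.63796915 211.39641453]
35 [413.87490251 259.34682911]
51 [414.77902336 254.19427249]
110 [418.2696161  234.30149287]
126 [419.26114439 228.65080392]
```

View pics/s1z.png

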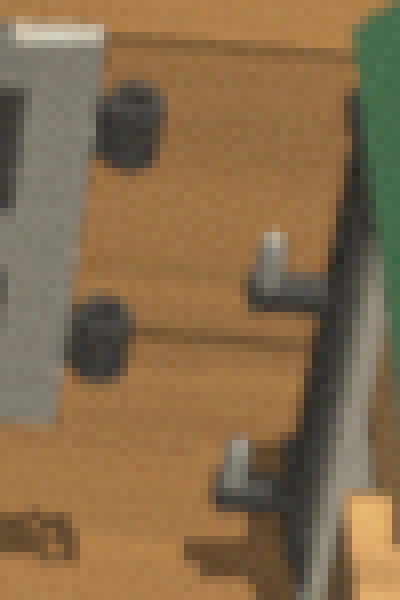

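```bash
cat >> h.py <<'E'
def F(n=6,dt=.01):
    a=[]
    for _ in range(n): a.append(r.current_contact_force()); r.sleep(dt)
    return np.mean(a,0)
E
python3 - <<'E'
from h import *
f0=F(10); print('f0',f0)
t0=r.current_t()
r.move_linear([.5251,.050,.2135],vel=.1); print(F()-f0,r.current_t()-t0)
for y in(.058,.066,.072):
    t0=r.current_t(); r.move_linear([.5251,y,.2135],vel=.06); f=F()-f0; print(y,np.round(f,2),r.current_t()-t0)
    if np.linalg.norm(f)>5: break
r.sleep(.2); st(); f0=F(10); np.save('/tmp/f0.npy',f0); print(f0)
im=cam('scene'); save(im,'s2.png'); np.savez('/tmp/s2.npz',**im)
cv2.imwrite('pics/s2z.png',cv2.cvtColor(cv2.resize(im['pixels'][200:275,385:435],None,fx=8,fy=8,interpolation=0),cv2.COLOR_RGB2BGR))
E
```

```text
f0 [-0.10063249 -0.19725159 -1.46741305]
[-0.15949894  0.15466309 -0.19168363] 0.3999999999999986
0.058 [ 0.08 -0.06  0.19] 0.33340000000000103
0.066 [-0.18  0.19 -0.07] 0.3332999999999995
0.072 [-0.02  0.42 -0.09] 0.3000000000000007
 t 10.35 p [525.09  71.92 213.47] F [ 0.47  0.41 -0.97] op 0.133
[-0.07365599 -0.0955908  -1.49472861]
```

View pics/s2z.png

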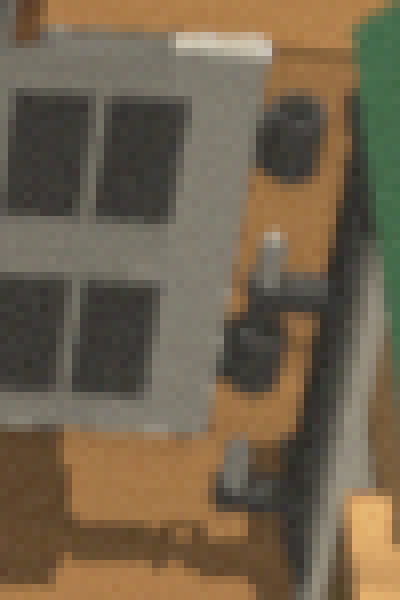

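```bash
python3 - <<'E'
from h import *
im=np.load('/tmp/s2.npz'); W=cloud(im)*1000
for xs in(518,521,524):
    print(xs,[np.round(proj(im,np.array([xs+7.9,160,z])/1000),2).tolist() for z in(150,75)],[np.round(proj(im,np.array([xs-7.9,160,z])/1000),2).tolist() for z in(170,95)])
    print('  pint',[np.round(proj(im,np.array([xs,160,z])/1000),2).tolist() for z in(126,51)],[np.round(proj(im,np.array([xs+8.5,160,z])/1000),2).tolist() for z in(103,28)])
for lo,hi,a,b in((70,98,150,168),(145,175,150,168),):
    m=(W[...,1]>a)&(W[...,1]<b)&(W[...,0]>500)&(W[...,0]<545)&(W[...,2]>lo)&(W[...,2]<hi); k=W[m]
    print(len(k),np.round(np.percentile(k,[5,50,95],axis=0),1).tolist())
E
```

```text
518 [[420.86, 221.52], [416.22, 247.87]] [[421.94, 209.55], [417.24, 236.48]]
  pint [[419.23, 227.93], [414.76, 253.46]] [[417.91, 238.5], [413.53, 263.35]]
521 [[420.91, 222.39], [416.26, 248.75]] [[421.98, 210.4], [417.27, 237.35]]
  pint [[419.27, 228.8], [414.78, 254.34]] [[417.95, 239.38], [413.56, 264.25]]
524 [[420.95, 223.27], [416.29, 249.65]] [[422.03, 211.25], [417.31, 238.22]]
  pint [[419.31, 229.67], [414.81, 255.23]] [[417.98, 240.27], [413.58, 265.15]]
76 [[516.0, 150.8, 77.3], [525.7, 158.1, 88.7], [529.6, 166.0, 94.9]]
89 [[515.6, 151.5, 150.9], [526.1, 158.7, 163.6], [529.9, 166.1, 170.6]]
```

```bash
python3 - <<'E'
from h import *
x,y=.5251,.0735
r.move_linear([x,y,.2135],vel=.05); f=F(); f0=f.copy(); print(f)
r.move_linear([x,y,.1935],vel=.06); r.sleep(.1); f0=F(10); np.save('/tmp/f0.npy',f0); print('f0',np.round(f0,2))
z=.1935
while z>.186:
    z-=.001; r.move_linear([x,y,z],vel=.02); f=F(4)-f0; print(round(z*1000,1),np.round(f,2),np.round(np.array(r.current_torque()),2),np.round(np.array(r.current_tool_pos())*1000,2))
    if np.linalg.norm(f)>4: break
st()
E
```

```text
[ 0.06925711  0.03797406 -1.45820043]
f0 [ 0.02  0.18 -1.49]
192.5 [-0.31 -0.22 -0.02] [ 0.04 -0.03  0.  ] [525.12  73.49 192.55]
191.5 [ 0.02 -0.1  -0.16] [ 0.   -0.02  0.02] [525.08  73.51 191.48]
190.5 [ 0.39 -0.05  0.1 ] [ 0.05 -0.04 -0.05] [525.06  73.5  190.44]
189.5 [-0.33 -0.44  0.29] [-0.06 -0.04 -0.  ] [525.08  73.48 189.46]
188.5 [-0.48  0.17 -0.3 ] [-0.   -0.06  0.02] [525.06  73.52 188.46]
187.5 [ 0.26 -0.47  0.02] [-0.01 -0.03 -0.  ] [525.05  73.52 187.44]
186.5 [ 0.   -0.42 -0.01] [-0.01 -0.    0.03] [525.09  73.47 186.48]
185.5 [-0.43 -0.69 -0.22] [-0.17 -0.03 -0.03] [525.07  73.47 185.45]
 t 13.72 p [525.07  73.47 185.45] F [-0.43 -1.23 -0.91] op 0.133
```

```bash
cat > down.py <<'E'
from h import *
f0=np.load('/tmp/f0.npy')
x,y,z=.5251,.0735,.1855
for i in range(16):
    z-=.001; r.move_linear([x,y,z],vel=.02); f=F(4)-f0; T=np.array(r.current_torque()); print(round(z*1000,1),np.round([x*1000,y*1000],1),np.round(f,2),np.round(T,2),np.round(np.array(r.current_tool_pos())*1000,2))
    if f[2]>4 or np.linalg.norm(f)>8: break
    for k,c in((0,0),(1,1)):
        if abs(f[k])>1:
            if k==0: x+=np.clip(f[k]*.0002,-.0006,.0006)
            else: y+=np.clip(f[k]*.0002,-.0006,.0006)
st()
im=cam('scene'); save(im,'s3.png')
cv2.imwrite('pics/s3z.png',cv2.cvtColor(cv2.resize(im['pixels'][200:275,385:435],None,fx=8,fy=8,interpolation=0),cv2.COLOR_RGB2BGR))
E
python3 down.py
```

```text
184.5 [525.1  73.5] [-0.22 -1.28 -0.07] [-0.24 -0.01 -0.01] [525.07  73.45 184.43]
183.5 [525.1  73.2] [-0.13 -0.69  0.05] [-0.12  0.    0.05] [525.08  73.28 183.46]
182.5 [525.1  73.2] [ 0.21 -0.36 -0.29] [-0.08  0.03  0.01] [525.06  73.27 182.44]
181.5 [525.1  73.2] [-0.19 -0.63  0.14] [-0.09 -0.07  0.04] [525.1   73.24 181.47]
180.5 [525.1  73.2] [-0.15 -0.49 -0.29] [-0.05  0.02  0.03] [525.06  73.24 180.44]
179.5 [525.1  73.2] [ 0.12 -0.15  0.26] [-0.   -0.03  0.  ] [525.07  73.25 179.47]
178.5 [525.1  73.2] [ 0.31 -0.19 -0.3 ] [-0.06 -0.01  0.03] [525.08  73.24 178.46]
177.5 [525.1  73.2] [-0.34 -0.76 -0.21] [-0.08 -0.   -0.01] [525.09  73.25 177.46]
176.5 [525.1  73.2] [-0.11 -0.83 -0.08] [-0.04 -0.01 -0.  ] [525.09  73.25 176.47]
175.5 [525.1  73.2] [-0.01 -0.18 -0.32] [-0.09 -0.05 -0.01] [525.08  73.26 175.46]
174.5 [525.1  73.2] [ 0.07 -0.01 -0.05] [-0.06 -0.05 -0.03] [525.07  73.23 174.46]
173.5 [525.1  73.2] [ 0.34 -0.58  0.17] [-0.06 -0.   -0.02] [525.1   73.25 173.46]
172.5 [525.1  73.2] [-0.66 -3.17  6.38] [-0.36  0.27  0.1 ] [525.43  73.04 173.07]
 t 17.4 p [525.43  73.04 173.07] F [-1.07 -3.31  6.03] op 0.136
```

View pics/s3z.png

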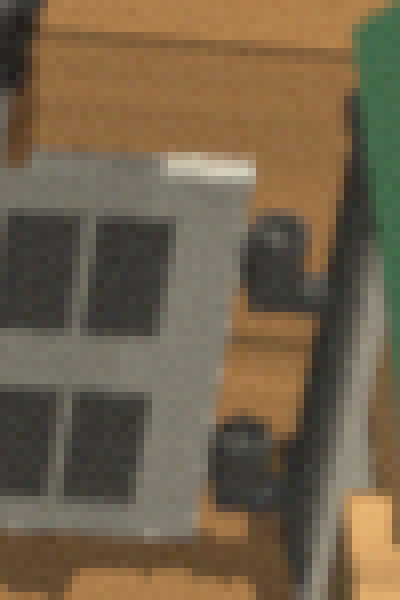

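```bash
python3 - <<'E'
from h import *
r.sleep(.4); st('hung')
r.move_linear([.5252,.0732,.1733],vel=.02); r.sleep(.3); st('held'); print(F(8)-np.load('/tmp/f0.npy'))
r.set_gripper(.4); r.sleep(.2); st('released')
r.move_linear([.5252,.0732,.25],vel=.15); st('up')
im=cam('scene'); save(im,'s4.png')
cv2.imwrite('pics/s4z.png',cv2.resize(cv2.imread('pics/s4.png')[150:300,310:480],None,fx=4,fy=4,interpolation=0))
E
```

```text
hung t 17.85 p [525.4   73.03 173.03] F [-0.92 -2.78  4.92] op 0.132
held t 18.4 p [525.2   73.2  173.28] F [-1.05 -1.57  1.21] op 0.135
[-0.19602156 -1.85937918  2.14097347]
released t 19.02 p [525.2   73.2  173.28] F [ 0.33  0.83 -0.43] op 0.405
up t 19.68 p [524.81  73.18 249.24] F [ 0.68  0.05 -0.25] op 0.402
```

View pics/s4z.png

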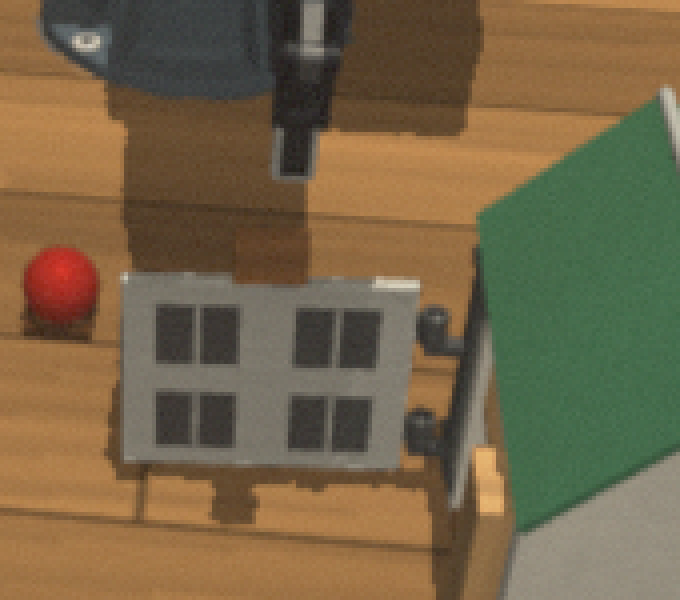

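```bash
cat > push.py <<'E'
from h import *
piv=np.array([.5207,.1602]); H=np.radians(2.3)
def pose(th,clear,rad=.140,z=.145):
    a=H+np.radians(th); xl=np.array([np.cos(a),np.sin(a)]); yl=np.array([-np.sin(a),np.cos(a)])
    p=piv-rad*yl-(.004+.011+clear)*xl
    return [p[0],p[1],z],ori(a-np.pi/2)
E
python3 - <<'E'
from push import *
r.set_gripper(0,squeeze=20)
p,o=pose(0,.03,z=.25); r.move_to(p,o); st()
p,o=pose(0,.03); r.move_linear(p,o,vel=.15); r.sleep(.15); f0=F(8); np.save('/tmp/f0.npy',f0); st()
for th in [0]+list(range(5,76,5)):
    p,o=pose(th,0.002 if th==0 else 0); r.move_linear(p,o,vel=.06); f=F(3)-f0; print(th,round(r.current_t(),2),np.round(f,2))
    if np.linalg.norm(f)>6: break
im=cam('scene'); save(im,'s5.png')
cv2.imwrite('pics/s5z.png',cv2.resize(cv2.imread('pics/s5.png')[120:300,310:510],None,fx=4,fy=3.3,interpolation=0))
E
```

```text
t 21.47 p [481.43  18.54 250.03] F [-0.03 -0.17  0.41] op -0.002
 t 22.53 p [481.7   18.49 145.7 ] F [-0.01  0.68  0.21] op 0.001
0 23.18 [-0.18 -0.44  0.08]
5 23.59 [-0.06 -0.58 -0.29]
10 23.98 [0.24 0.49 0.32]
15 24.36 [-0.01 -0.33  0.05]
20 24.74 [-0.12 -0.12 -0.23]
25 25.12 [ 0.11 -0.38  0.39]
30 25.51 [-0.04  0.12  0.25]
35 25.89 [-0.39  0.09  0.03]
40 26.27 [-0.33 -0.47 -0.19]
45 26.66 [ 0.34 -0.28 -0.01]
50 27.04 [ 0.29 -0.68 -0.15]
55 27.43 [0.04 0.32 0.39]
60 27.81 [ 0.25  0.12 -0.09]
65 28.19 [-0.51 -0.86 -0.39]
70 28.57 [ 0.07 -0.27 -0.45]
75 28.96 [-0.24  0.09 -0.04]
```

View pics/s5z.png

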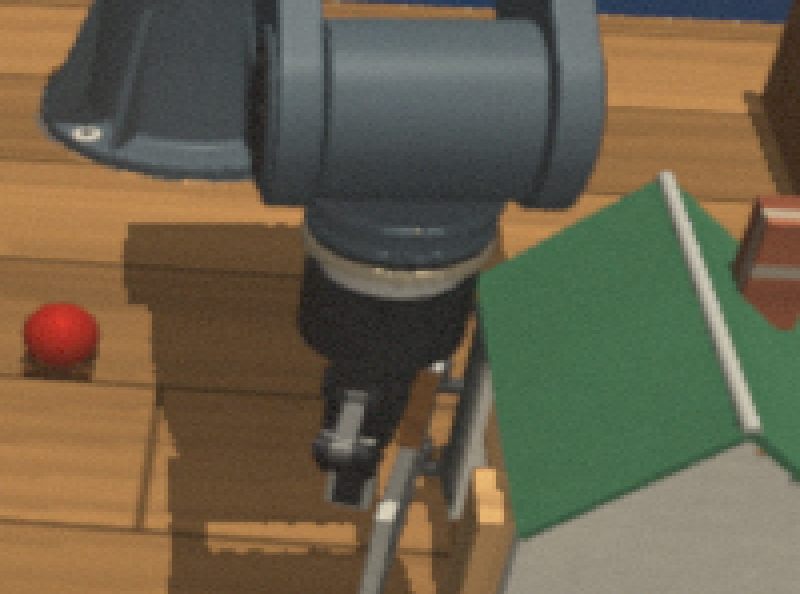

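```bash
python3 - <<'E'
from push import *
f0=np.load('/tmp/f0.npy')
for th in list(range(77,88,2))+[88,89,90,91,92,93]:
    p,o=pose(th,0); r.move_linear(p,o,vel=.03); f=F(5)-f0; print(th,round(r.current_t(),2),np.round(f,2))
    if np.linalg.norm(f)>3: break
im=cam('scene'); save(im,'s6.png')
cv2.imwrite('pics/s6z.png',cv2.resize(cv2.imread('pics/s6.png')[120:320,340:540],None,fx=4,fy=3,interpolation=0))
E
```

```text
77 29.37 [ 0.41 -0.13  0.07]
79 29.73 [-0.29  0.21 -0.01]
81 30.08 [-0.22 -0.32  0.3 ]
83 30.44 [-0.58 -0.53  0.18]
85 30.8 [ 0.   -0.74 -0.11]
87 31.16 [-0.12 -0.39 -0.12]
88 31.45 [-0.37 -0.42 -0.  ]
89 31.74 [-0.28 -5.07  0.85]
```

View pics/s6z.png

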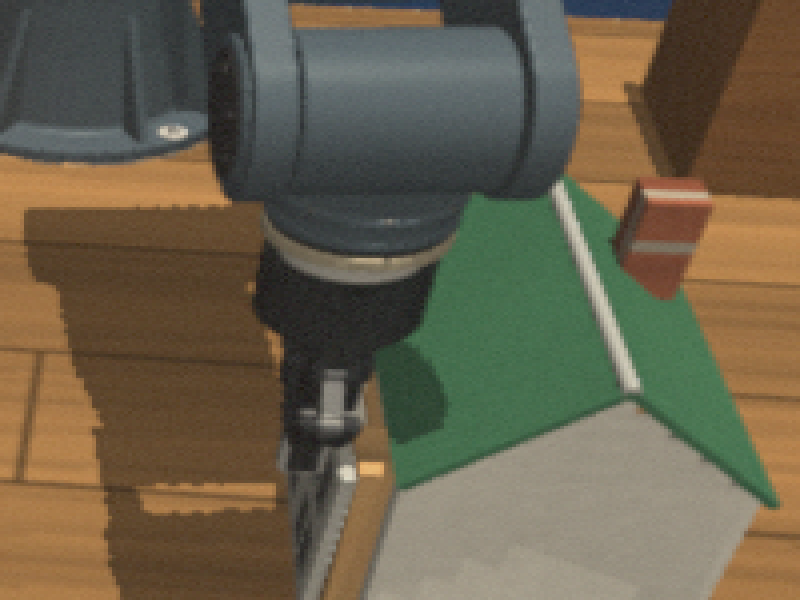

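```bash
python3 - <<'E'
from push import *
r.sleep(.2); p=np.array(r.current_tool_pos())
r.move_linear(p+[0,-.004,0],vel=.02); r.move_linear(p+[0,-.05,0],vel=.12); r.move_linear(p+[0,-.06,.12],vel=.2)
r.move_to([.45,-.05,.32],ori(np.radians(-20))); r.sleep(.3); st()
for n in('scene','top'):
    im=cam(n); save(im,'s7'+n+'.png'); np.savez('/tmp/s7'+n+'.npz',**im)
a=cv2.resize(cv2.imread('pics/s7scene.png')[170:320,390:520],None,fx=4,fy=4,interpolation=0);b=cv2.resize(cv2.imread('pics/s7top.png')[140:300,160:230],None,fx=3.75,fy=3.75,interpolation=0)
cv2.imwrite('pics/s7z.png',np.hstack([a,b]))
W=cloud(np.load('/tmp/s7top.npz'))*1000; 
q=W[(W[...,2]>135)&(W[...,2]<190)&(W[...,1]>140)&(W[...,1]<172)&(W[...,0]>500)&(W[...,0]<720)]
print(len(q),np.round(q.min(0)),np.round(q.max(0)))
v=cv2.fitLine(q[:,:2].astype(np.float32),cv2.DIST_HUBER,0,.01,.01).ravel(); print(v,np.degrees(np.arctan2(v[1],v[0])))
W0=cloud(np.load('/tmp/top.npz'))*1000
# bystander change check
d=np.abs(im['pixels'].astype(int)-np.load('/tmp/top.npz')['pixels']).sum(2)
cv2.imwrite('pics/diff.png',np.clip(d*2,0,255).astype(np.uint8))
E
```

```text
t 34.96 p [450.37 -49.73 319.67] F [-0.13  0.74  0.53] op 0.002
606 [534. 151. 135.] [691. 167. 181.]
[ 9.9901789e-01 -4.4308443e-02  6.1009760e+02  1.5722137e+02] -2.5395179
```

View pics/s7z.png

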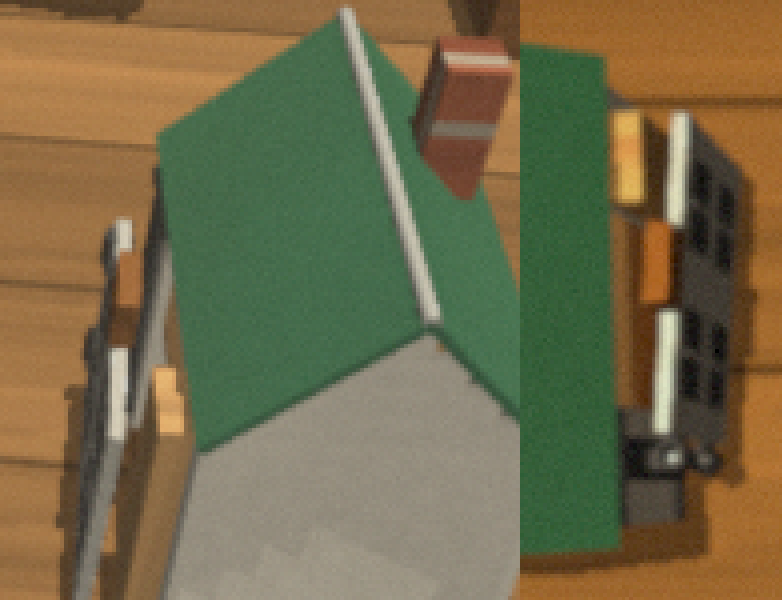

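View pics/diff.png

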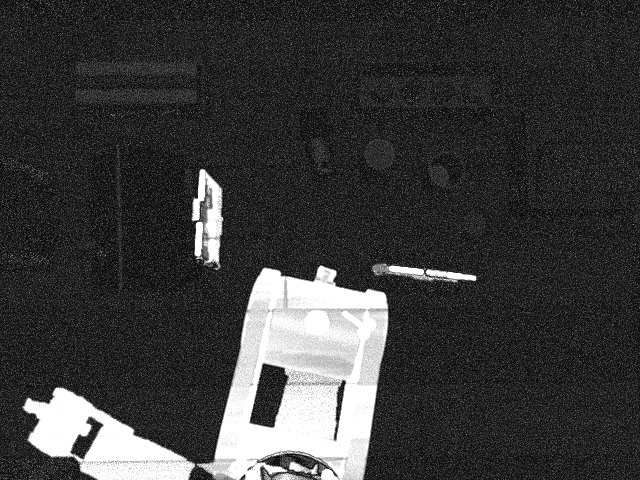

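```bash
cat >> push.py <<'E'
def leafang(tag):
    im=cam('top'); W=cloud(im)*1000; hsv=cv2.cvtColor(im['pixels'],cv2.COLOR_RGB2HSV)
    m=(hsv[...,2]>165)&(hsv[...,1]<60)&(W[...,2]>125)&(W[...,1]>130)&(W[...,1]<185)&(W[...,0]>500)&(W[...,0]<720)
    vv,uu=np.nonzero(m); P=np.array([ray(im,u,v,.148) for u,v in zip(uu,vv)])*1000
    v=cv2.fitLine(P[:,:2].astype(np.float32),cv2.DIST_HUBER,0,.01,.01).ravel(); a=np.degrees(np.arctan(v[1]/v[0]))
    print(tag,round(r.current_t(),2),len(P),'line deg',round(a,2),'off shut',round(2.3-a,2),np.round(P.min(0),1),np.round(P.max(0),1)); return a
E
python3 - <<'E'
from push import *
leafang('a'); r.sleep(.3); leafang('b')
im=np.load('/tmp/top.npz')
# house direction from ridge (white) and eave
W=cloud(im)*1000; hsv=cv2.cvtColor(im['pixels'],cv2.COLOR_RGB2HSV)
m=(hsv[...,2]>140)&(hsv[...,1]<60)&(W[...,2]>235)&(W[...,1]>.15)
vv,uu=np.nonzero(m); P=np.array([ray(im,u,v,.252) for u,v in zip(uu,vv)])*1000
v=cv2.fitLine(P[:,:2].astype(np.float32),cv2.DIST_HUBER,0,.01,.01).ravel(); print('ridge',len(P),np.degrees(np.arctan(v[1]/v[0])))
E
```

```text
a 35.11 253 line deg -3.27 off shut 5.57 [534.2 150.4 148. ] [690.5 164.7 148. ]
b 35.46 253 line deg -3.33 off shut 5.63 [519.4 150.4 148. ] [690.5 164.7 148. ]
ridge 592 1.9945883
```

```bash
python3 - <<'E'
from push import *
p,o=pose(80,.012,z=.26); r.move_to(p,o)
p,o=pose(80,.012); r.move_linear(p,o,vel=.2); r.sleep(.15); f0=F(10)
for th in [84,86,87,87.5,88,88.4,88.7,89,89.3,89.6]:
    p,o=pose(th,0); r.move_linear(p,o,vel=.03); f=F(6)-f0; print(th,round(r.current_t(),2),np.round(f,2))
    if f[1]<-1.5: break
r.sleep(.2); print(F(4)-f0)
p=np.array(r.current_tool_pos())
for d in(.0005,.001,.0015): r.move_linear(p+[0,-d,0],vel=.005); print(np.round(F(4)-f0,2))
r.move_linear(p+[0,-.006,0],vel=.03)
im=cam('scene'); save(im,'s8.png'); st()
cv2.imwrite('pics/s8z.png',cv2.resize(cv2.imread('pics/s8.png')[170:320,390:520],None,fx=4,fy=4,interpolation=0))
E
```

```text
84 38.39 [-0.42 -0.56 -0.09]
86 38.76 [-0.39 -0.18 -0.27]
87 39.06 [-0.08 -0.36 -0.06]
87.5 39.36 [ 0.2  -0.34 -0.24]
88 39.66 [ 0.03 -0.2  -0.28]
88.4 39.96 [-0.07 -0.27 -0.08]
88.7 40.26 [-0.28 -2.74  0.32]
[-0.25328186 -3.68180949  0.0629776 ]
[-0.03 -0.74  0.1 ]
[ 0.16 -0.25  0.31]
[-0.23 -0.37 -0.48]
 t 41.73 p [660.98 141.3  145.05] F [-0.91 -0.06  0.95] op 0.004
```

View pics/s8z.png

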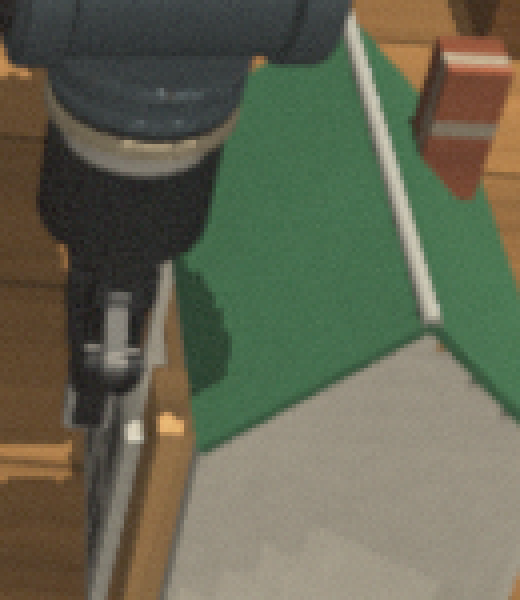

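```bash
python3 - <<'E'
from push import *
p=np.array(r.current_tool_pos())
r.move_linear(p+[0,-.04,0],vel=.08); r.move_linear(p+[-.02,-.06,.12],vel=.2)
r.move_to([.45,-.05,.32],ori(np.radians(-20))); r.sleep(.2); st()
leafang('a')
im=cam('scene'); save(im,'s9.png')
top=cam('top'); save(top,'s9t.png')
a=cv2.resize(cv2.imread('pics/s9.png')[170:320,390:520],None,fx=4,fy=4,interpolation=0);b=cv2.resize(cv2.imread('pics/s9t.png')[140:300,160:230],None,fx=3.75,fy=3.75,interpolation=0)
cv2.imwrite('pics/s9z.png',np.hstack([a,b]))
E
```

```text
t 44.29 p [450.66 -49.6  319.52] F [1.28 0.62 0.75] op -0.002
a 44.34 253 line deg -1.25 off shut 3.55 [534.2 156.  148. ] [690.5 166.5 148. ]
```

View pics/s9z.png

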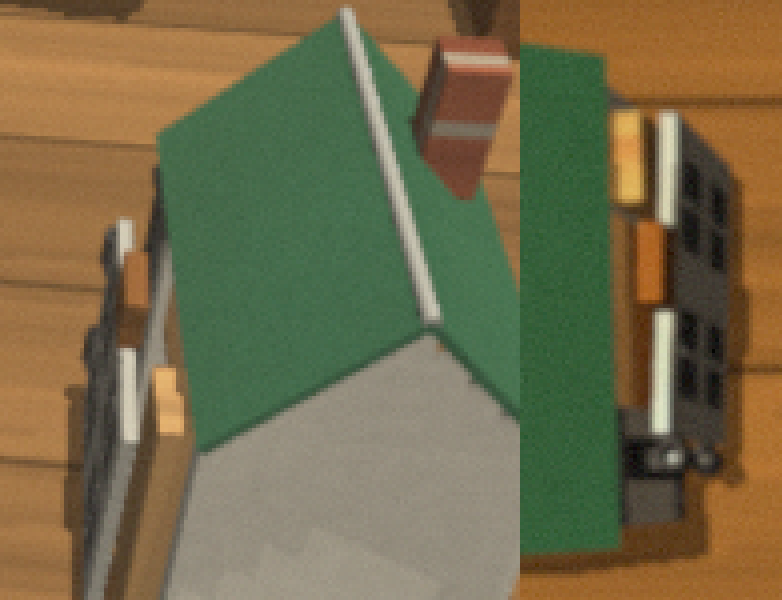

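```bash
python3 - <<'E'
from push import *
leafang('final')
a=cam('scene')['pixels'].astype(int); d=np.abs(a-np.load('/tmp/scene.npz')['pixels']).sum(2)[205:390,150:340]
print('bystander diff px>90',(d>90).sum())
r.hand_in(); print(r.current_t())
E
```

```text
final 44.49 254 line deg -1.17 off shut 3.47 [519.4 156.  148. ] [690.5 166.5 148. ]
bystander diff px>90 2000
the job is handed in; nothing more can be done
the job is handed in; nothing more can be done
```

The leaf hangs on both pintles, swung shut and released, and I handed the job in at about 44.5 s of the 54 s allowed. No verdict is reported.

- **Hanging:** I lifted the leaf out of its stand and brought it over the pintles wide open, raised about 40 mm. I lowered it in 1 mm steps while reading the wrist force. Side force stayed under about 1.3 N on the way down. Both sockets landed at the expected height, with about 6 N on the arms, held for more than 0.4 s before I let go.
- **Shutting:** I pushed the leaf shut with the closed fingertips.
    - On the first push I read 5 N at the lath. The leaf came back to about 5.5° from shut when the fingers withdrew.
    - I pushed again, stopping at 2.7 N, and drew back more slowly. It then stayed at about 3.5° from shut, inside the 7° limit but not flat against the lath. That angle uses a house yaw of 2.3°; the roof ridge alone gave 2.0°. Two readings 0.15 s apart agreed.
- **Other toys:** After the first push, the top-view difference image showed no shift of the cup, engine, jar or top. The arm hid the ball and key in that view; the ball looked undisturbed in earlier scene pictures, and I did not check the key separately.
- **Inconclusive check:** A last scene-view difference count over the toy area read 2000 changed pixels. That area also holds the emptied stand, and I did not separate the two.

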